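Shift a gated gear lever into reverse

ROBOT

A 6-joint arm with a two-finger parallel gripper is mounted at the origin on the work surface. World frame = base frame: x ahead of the robot, y to its left, z up, the work surface at z = 0. Lengths are in m, angles in rad, forces in N, time in s.
With the tool pointing down it reaches from about 0.4 to 0.925 m from the base axis. Payload 12.5 kg.
Tool frame: the origin (TCP) lies on the mounting face of the last link; the fingertips stand 190 mm ahead of it and the grasp point (between the pads) lies 171 mm ahead of it; z points along the fingers, y is the line along which they close (so a half turn about z gives the same grasp; the last joint's range is limited). The gripper opens to 95 mm and grips with 3 to 60 N. Pads are 20 mm wide; open, the fingers measure 119 mm over their backs; the gripper's body (75 mm by 180 mm) begins 59 mm behind the grasp point.
Start: joints at [1.172, 0.491, 1.559, -0, 1.092, -0.106], TCP at [0.18, 0.598, 0.405] pointing down, gripper open.
Joint ranges: [-3.1, 3.1], [-0.84, 2.19], [0.05, 2.79], [-1.13, 4.28], [0.06, 2.93], [-2.69, 2.69]. Speed limits (rad/s): [2.22, 2.22, 2.79, 3.14, 3.14, 3.14].

INTERFACE

Orientations are given as a unit quaternion [x, y, z, w].
In Python, from cell import get_obs, imaging, close_job gives the robot as it stands.
- The arm moves only by the shell command python3 -m creep 'ROWS' [FORCE]. ROWS is JSON, a list of rows, each an object of numbers: "x", "y", "z": the shift along the world's x, y, z in mm; "wx", "wy", "wz": the turn, a rotation vector about the world's x, y, z in rad; "grip": the gripper command: -1 is fully open, 1 is shut, values between are in proportion. In form: [{"x": .., "y": .., "z": .., "wx": .., "wy": .., "wz": .., "grip": ..}, ...]. A call has 1 to 8 rows; each row is the pose to reach, as a shift and turn from the pose commanded when the call began; what a row does not reach only later rows make up. A row lasts 1/12 s, in which the tool goes at most 41.7 mm and 7.16 degrees, less where a joint would pass 70% of its speed; a pose out of reach is approached as far as the arm can. A call with a gripper value outside its range is refused whole. The fingers move at their own pace and stop on an object; FORCE is the grip in N (left out, the last holds). Time passes only in rows, so rows that repeat a pose let the fingers close. It gives the time, the measured TCP pose, the force, the opening and the grip force at its end, in the units of the state.
- get_obs(): the state, without advancing time (a new reading comes with each control period).
- imaging.grab_frame(name): name is "side" or "top"; returns the picture (400x640x3 uint8, red, green, blue); there is no depth.
- imaging.camera_model(name): a dict with "fx", "fy", "cx", "cy" (pixels), "distortion" ([k1, k2, p1, p2, k3] as OpenCV has them; the pictures are not rectified), "extrinsics" (4x4, takes a point from camera to world coordinates). Camera axes: x right, y down, z forward; pixel columns grow to the right and rows downward; lengths in m; the calibration is good to about 2 mm. A picture is of the moment at which its call begins. camera_model takes no time and is no camera call.
- close_job(): hands the job in; it is judged then, once.
The state is a dict: "clock": time; "joints": joint angles; "qvel": joint speeds; "joint_efforts": joint torques, N m; "tcp_pos": TCP position; "eef_rot": TCP orientation; "ft_force": force on the tool from outside, world axes, zero at the start; "ft_torque": the same for the moment, N m; "width": finger opening in m; "gripper_force": force on a finger pad.
Only numpy, scipy, OpenCV 4.12 (cv2) and the standard library are available. Lean on these libraries where they do the work, as an engineer would, in place of code of your own. Each camera call takes 0.05 s, during which the arm holds its last target. There are 200 camera calls.

TASK

The car gear shifter bolted to the bench was left in its first-second gear lane; its linkage is set with the lever in reverse. Push the ball-topped lever with your fingertips or the outside of your fingers along its slot to neutral, across the gate to the opposite end, and fully home into reverse - the single slot that has no slot opposite it. Never take the lever between your fingers or force it against the gate, and leave the wrench, bearing, tub and spray can where they are.

Things in the scene. Friction and masses are not known exactly. Their poses are not given: they have to be found in the camera images.
- shifter: Gear shifter, fixed: steel flange 200 x 176 x 10 mm, aluminium housing 116 x 120 mm and, on top, a 124 x 124 mm gate plate, its top 104 mm above the bench. Origin on the bench under the middle, z up; x along the gear slots, towards the side with two black-capped round outlets; y along the cross channel. The gate really stops the lever: it changes lane only along the cross channel.
- gate (a point): Centre of the gate plate's top, in the middle of the cross channel; axes as shifter. Channel 18 mm wide, along y. Three lanes of slots, 18 mm wide along x, at y = +28, 0 and -28 mm, closed 38 mm from the channel's centre line. Lanes +28 and 0 have a slot to +x and one to -x; lane -28 has only one, to -x: reverse. Ends of the webs between slots are rounded, radius 5 mm.
- reverse_end (a point): On the gate plate's top near the closed end of the reverse slot, where the lever stands when fully home: 28.5 mm to -x and 28 mm to -y of gate in the shifter's frame.
- knob (a point): Centre of the black ball knob, 44 mm across, on a 12 mm steel rod; 160 mm along the lever from its pivot, which is 30 mm above shifter's origin. z axis along the lever, upwards. Knob centre in the shifter's frame, mm: x = 160 sin(shift), y = 160 sin(select) cos(shift), z = 30 + 160 cos(select) cos(shift): 190 upright, about 170 in the corners.
- select (a joint): Lean of the lever across the lanes, rad: 0 upright in the middle lane, positive leans to the shifter's +y. About +0.37 in the lane at y = +28 mm, where it starts, and -0.37 in the reverse lane, with about 0.03 of play either way. It stays where it is left; about 2 N at the knob moves it.
- shift (a joint): Lean of the lever along the slots, rad: 0 in neutral (in the cross channel), positive leans to the shifter's +x; stops at +0.365 and -0.365. It starts anywhere along its slots. The lever passes from lane to lane only while this is within about 0.04 of 0. It stays where it is left; about 2.5 N at the knob moves it.
- wrench: Loose steel wrench, 190 mm long, lying flat beside the shifter. Leave alone.
- bearing: Loose steel bearing ring, 62 mm across, 18 mm high, lying flat. Leave alone.
- tub: Loose white plastic tub, 92 mm across at the rim, 85 mm high. Leave alone.
- spraycan: Loose spray can with a blue label, 65 mm across, 190 mm high, upright. Leave alone.

How it is judged:
At the end, for the whole second after the job is handed in: The lever stands at rest fully home in the reverse slot: in the single-slot lane (select below -0.32 rad) and within 0.04 rad (6 mm at the knob) of the slot's stop (shift below -0.325 rad); wrench, bearing, tub and spray can within 20 mm of where they were (value of joint select below -0.32 rad and value of joint shift below -0.325 rad and velocity of joint shift between -0.05 and 0.05 rad/s and distance of each of wrench, bearing, tub, spraycan from where it was at the start of the episode below 0.02 m); the robot touches nothing.
It fails at once if the lever or its knob was taken between the fingers (distance between the grasp point and knob below 0.021 m or (x of the grasp point in the frame of knob between -0.009 and 0.009 m and y of the grasp point in the frame of knob between -0.009 and 0.009 m and z of the grasp point in the frame of knob between -0.075 and 0.02 m)).
It fails at once if the lever was forced: pushed with more than 60 N (contact force between shift and the fingers above 60 N).
It fails at once if the wrench, bearing, tub or spray can was moved by more than 20 mm or lifted (distance of any of wrench, bearing, tub, spraycan from where it was at the start of the episode above 0.02 m).
It also fails if it takes over 54 s, if anything falls off the work surface, if the arm or the gripper's body presses on something with over 40 N, if the wrist force passes 120 N, or if a joint passes its speed limit or range.

## Working session

There is one attempt and no reset: what is moved stays moved. The work goes in short steps, Python scripts to look and compute and a shell command to move; the robot and the scene stay as the last step left them, time stands still between calls to the robot, and variables do not carry over. Pictures are saved under pics/ and viewed, at most 10 in all, crops included, and the job is handed in when it is done.

```bash
mkdir -p pics; python3 - <<'E'
from cell import get_obs, imaging
import cv2
for n in("top","side"):
    im=imaging.grab_frame(n); cv2.imwrite(f"pics/{n}0.png",im[:,:,::-1])
    m=imaging.camera_model(n); print(n,m)
print(get_obs())
E
```

```text
top {'fx': 401.37929661424215, 'fy': 401.37929661424215, 'cx': 324.5483761452222, 'cy': 195.94585873854095, 'distortion': array([-0.07115972,  0.        ,  0.        ,  0.        ,  0.        ]), 'extrinsics': array([[-0.02402488, -0.98643227,  0.16240128,  0.38111375],
       [-0.9997103 ,  0.02394187, -0.00246845,  0.12895437],
       [-0.00145323, -0.16241354, -0.98672171,  1.18854887],
       [ 0.        ,  0.        ,  0.        ,  1.        ]])}
side {'fx': 509.6540105619194, 'fy': 509.6540105619194, 'cx': 318.11017260000875, 'cy': 192.66707153757397, 'distortion': array([-0.04630525,  0.        ,  0.        ,  0.        ,  0.        ]), 'extrinsics': array([[ 0.82569075, -0.43154972,  0.36331753,  0.03505787],
       [-0.56396133, -0.61604677,  0.54993999, -0.6678413 ],
       [-0.01350586, -0.6589774 , -0.75204148,  1.1854174 ],
       [ 0.        ,  0.        ,  0.        ,  1.        ]])}
{'clock': 0.1, 'joints': array([ 1.17240557e+00,  4.91489477e-01,  1.55936175e+00, -1.70279219e-05,
        1.09172477e+00, -1.05616878e-01]), 'qvel': array([-0.00029135, -0.00269575, -0.00135642,  0.00106673,  0.00249892,
       -0.00055955]), 'joint_efforts': array([ 2.19567948e-03, -6.13626194e+01, -2.58602035e+01,  6.93164254e-02,
        4.71177232e-02, -3.47017613e-05]), 'tcp_pos': array([0.18036145, 0.59838659, 0.40423541]), 'eef_rot': array([ 1.45860772e-01,  9.89305005e-01, -4.78025794e-04, -1.15280959e-04]), 'ft_force': array([ 0.26556211, -0.08937015, -0.02952607]), 'ft_torque': array([ 0.00172416,  0.00253135, -0.0174759 ]), 'gripper_force': 0.0, 'width': 0.09534264772878857}
```

View pics/top0.png

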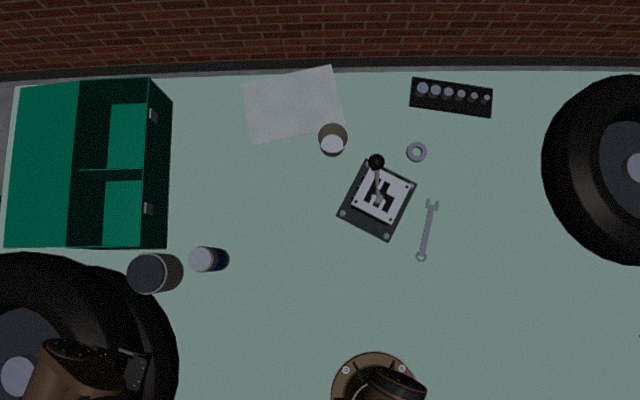

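View pics/side0.png

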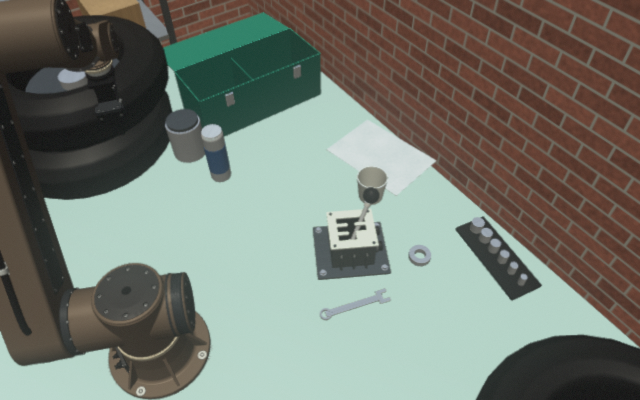

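The top view shows the knob at about (376,162), gate about (382,193), tub (333,140), bearing (416,152), wrench (428,230) and can (208,258). The side view shows the knob at (371,195) and the gate at (353,230). I'll zoom in on the gate next.

```bash
python3 - <<'E'
import cv2,numpy as np
a=cv2.imread("pics/top0.png")[145:245,330:425]; b=cv2.imread("pics/side0.png")[160:285,305:400]
a=cv2.resize(a,None,fx=4.2,fy=4.2,interpolation=2);b=cv2.resize(b,None,fx=4.2,fy=4.2,interpolation=2)
o=np.zeros((525,800,3),np.uint8);o[:420,:399]=a;o[:,401:800]=b[:525]
cv2.imwrite("pics/z0.png",o)
E
```

```text
(no output)
```

View pics/z0.png

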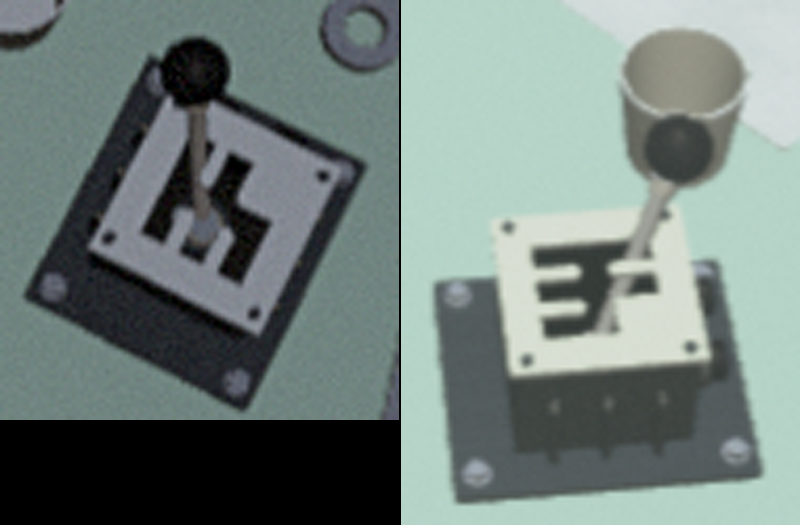

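```bash
cat > h.py <<'E'
import numpy as np,cv2
from cell import get_obs, imaging
from scipy.optimize import least_squares
def proj(n,P):
    m=imaging.camera_model(n);T=np.linalg.inv(m["extrinsics"])
    K=np.array([[m["fx"],0,m["cx"]],[0,m["fy"],m["cy"]],[0,0,1]])
    return cv2.projectPoints(np.array(P,float).reshape(-1,3),cv2.Rodrigues(T[:3,:3])[0],T[:3,3],K,m["distortion"])[0][:,0]
def toW(p,L):
    c,s=np.cos(p[2]),np.sin(p[2]);L=np.array(L,float).reshape(-1,3)
    return np.c_[p[0]+c*L[:,0]-s*L[:,1],p[1]+s*L[:,0]+c*L[:,1],L[:,2]]
def knobL(sel,sh): return [.16*np.sin(sh),.16*np.sin(sel)*np.cos(sh),.03+.16*np.cos(sel)*np.cos(sh)]
def point(px,z,n):  # point of given height on pixel
    return least_squares(lambda q:(proj(n,[q[0],q[1],z])[0]-px),[.6,0]).x
E
python3 - <<'E'
from h import *
C=[[.1,.088,.01],[.1,-.088,.01],[-.1,-.088,.01],[-.1,.088,.01]]
ft=np.array([[150,57],[367,165],[243,410],[27,297]])/4.2+[330,145]
fs=(np.array([[718,262],[762,475],[457,502],[435,283]])-[401,0])/4.2+[305,160]
kt=np.array([195,71])/4.2+[330,145]; ks=(np.array([680,150])-[401,0])/4.2+[305,160]
def r(p):
    W=np.vstack([toW(p,C),toW(p,knobL(p[3],p[4]))])
    return np.r_[(proj("top",W)-np.vstack([ft,kt])).ravel(),(proj("side",W)-np.vstack([fs,ks])).ravel()]
s=least_squares(r,[.6,0,-.4,.37,.1]);print(s.x,np.round(s.fun,1))
p=s.x
print("knob",toW(p,knobL(*p[3:])))
for sel,sh in((p[3],0),(.37,0),(0,0),(-.37,0),(-.37,-.365)): print(sel,sh,toW(p,knobL(sel,sh)).round(4))
print("gate screw check",proj("top",toW(p,[[.05,-.05,.104],[-.05,.05,.104]])), (np.array([[323,176],[110,237]])/4.2+[330,145]))
for n,px,z in(("tub",(333,128),.085),("tubbase",(332,145),0),("bearing",(416,152),.018),("wr1",(432,203),.005),("wr2",(421,257),.005),("can",(202,259),.19)): print(n,point(px,z,"top"))
E
```

```text
[ 0.55914452 -0.03206669 -0.50948383  0.37585687  0.36787421] [ 0.9 -0.9  1.4  0.1  1.5  1.1 -0.4  0.1  0.3 -0.1 -0.1 -1.2  0.4 -0.7
 -0.8 -0.8 -1.  -0.7 -0.1 -0.5]
knob [[ 0.63610605 -0.01228941  0.16887326]]
0.3758568726335985 0 [[0.5878 0.0192 0.1788]]
0.37 0 [[0.5874 0.0184 0.1792]]
0 0 [[ 0.5591 -0.0321  0.19  ]]
-0.37 0 [[ 0.5309 -0.0826  0.1792]]
-0.37 -0.365 [[ 0.4829 -0.0514  0.1693]]
gate screw check [[406.4965937  187.25267082]
 [357.75025355 202.27956542]] [[406.9047619  186.9047619 ]
 [356.19047619 201.42857143]]
tub [0.75988449 0.0971733 ]
tubbase [0.73457054 0.09931493]
bearing [ 0.70165521 -0.15357612]
wr1 [ 0.54670569 -0.19511212]
wr2 [ 0.3877435  -0.15226905]
can [0.39443764 0.4340246 ]
```

The fit puts the shifter at (0.559, -0.032) with yaw -0.509. The lever is in the +y lane at the +x stop (select 0.376, shift 0.368). Residuals are about 1 px, and the gate-screw check agrees. I'll shut the gripper and move to the knob's +x side, going over the can with clearance.

```bash
python3 -m creep '[{"z":40,"grip":1},{"x":70,"y":-80,"z":60,"grip":1},{"x":100,"y":-130,"z":60,"grip":1},{"x":150,"y":-190,"z":60,"wz":-0.1,"grip":1},{"x":200,"y":-250,"z":60,"wz":-0.216,"grip":1},{"x":200,"y":-250,"z":60,"wz":-0.216,"grip":1},{"x":200,"y":-250,"z":60,"wz":-0.216,"grip":1},{"x":200,"y":-250,"z":60,"wz":-0.216,"grip":1}]' 20
python3 -m creep '[{"x":200,"y":-250,"grip":1},{"x":200,"y":-250,"grip":1},{"x":200,"y":-250,"grip":1},{"x":200,"y":-250,"grip":1},{"x":200,"y":-250,"grip":1},{"x":200,"y":-250,"grip":1},{"x":200,"y":-250,"grip":1},{"x":200,"y":-250,"grip":1}]'
python3 -c "from cell import get_obs;print(get_obs())"
```

```text
{'clock': 0.1, 'joints': array([ 1.17240557e+00,  4.91489477e-01,  1.55936175e+00, -1.70279219e-05,
        1.09172477e+00, -1.05616878e-01]), 'qvel': array([-0.00029135, -0.00269575, -0.00135642,  0.00106673,  0.00249892,
       -0.00055955]), 'joint_efforts': array([ 2.19567948e-03, -6.13626194e+01, -2.58602035e+01,  6.93164254e-02,
        4.71177232e-02, -3.47017613e-05]), 'tcp_pos': array([0.18036145, 0.59838659, 0.40423541]), 'eef_rot': array([ 1.45860772e-01,  9.89305005e-01, -4.78025794e-04, -1.15280959e-04]), 'ft_force': array([ 0.26556211, -0.08937015, -0.02952607]), 'ft_torque': array([ 0.00172416,  0.00253135, -0.0174759 ]), 'gripper_force': 0.0, 'width': 0.09534264772878857}$[0]: bad value
$[0]: bad value
```

The rows were refused, so they may need all seven keys.

```bash
python3 -m creep '[{"x":0,"y":0,"z":40,"wx":0,"wy":0,"wz":0,"grip":1},{"x":70,"y":-80,"z":60,"wx":0,"wy":0,"wz":0,"grip":1},{"x":100,"y":-130,"z":60,"wx":0,"wy":0,"wz":0,"grip":1},{"x":150,"y":-190,"z":60,"wx":0,"wy":0,"wz":-0.1,"grip":1},{"x":200,"y":-250,"z":60,"wx":0,"wy":0,"wz":-0.216,"grip":1},{"x":200,"y":-250,"z":60,"wx":0,"wy":0,"wz":-0.216,"grip":1},{"x":200,"y":-250,"z":60,"wx":0,"wy":0,"wz":-0.216,"grip":1},{"x":200,"y":-250,"z":60,"wx":0,"wy":0,"wz":-0.216,"grip":1}]' 20
```

```text
clock: 0.77
tcp_pos: [0.3626, 0.3697, 0.4638]
eef_rot: [0.252, 0.968, -0.0, -0.0]
ft_force: [0.9, 0.2, 0.6]
width: 0.0473
gripper_force: 0.0
```

```bash
python3 -m creep '[{"x":305,"y":-390,"z":0,"wx":0,"wy":0,"wz":0,"grip":1},{"x":305,"y":-390,"z":0,"wx":0,"wy":0,"wz":0,"grip":1},{"x":305,"y":-390,"z":0,"wx":0,"wy":0,"wz":0,"grip":1},{"x":305,"y":-390,"z":0,"wx":0,"wy":0,"wz":0,"grip":1},{"x":305,"y":-390,"z":0,"wx":0,"wy":0,"wz":0,"grip":1},{"x":305,"y":-390,"z":0,"wx":0,"wy":0,"wz":0,"grip":1},{"x":305,"y":-390,"z":0,"wx":0,"wy":0,"wz":0,"grip":1},{"x":305,"y":-390,"z":0,"wx":0,"wy":0,"wz":0,"grip":1}]'; python3 -c "
from h import *
print(get_obs()['tcp_pos'],get_obs()['eef_rot'])"
```

```text
clock: 1.43
tcp_pos: [0.5681, 0.1069, 0.4637]
eef_rot: [0.252, 0.968, 0.0, -0.0]
ft_force: [0.9, 1.1, 0.9]
width: 0.001
gripper_force: 0.0
[0.56807468 0.10694704 0.46367173] [ 2.51770667e-01  9.67786905e-01  4.62649619e-06 -1.93361569e-04]
```

```bash
python3 -m creep '[{"x":112,"y":-142,"z":0,"wx":0,"wy":0,"wz":0,"grip":1},{"x":112,"y":-142,"z":0,"wx":0,"wy":0,"wz":0,"grip":1},{"x":112,"y":-142,"z":0,"wx":0,"wy":0,"wz":0,"grip":1},{"x":112,"y":-142,"z":0,"wx":0,"wy":0,"wz":0,"grip":1},{"x":112,"y":-142,"z":0,"wx":0,"wy":0,"wz":0,"grip":1},{"x":112,"y":-142,"z":0,"wx":0,"wy":0,"wz":0,"grip":1},{"x":112,"y":-142,"z":0,"wx":0,"wy":0,"wz":0,"grip":1}]'; python3 - <<'E'
from h import *
t=get_obs()['tcp_pos'];p=[.55914,-.03207,-.5095]
c,s=np.cos(p[2]),np.sin(p[2]);d=t[:2]-p[:2];print("shifter frame mm",(c*d[0]+s*d[1])*1e3,(-s*d[0]+c*d[1])*1e3,t,get_obs()['ft_force'])
a=imaging.grab_frame("top")[100:280,290:490];b=imaging.grab_frame("side")[120:300,260:460]
cv2.imwrite("pics/z1.png",cv2.resize(np.hstack([a,b]),None,fx=2,fy=2,interpolation=2)[:,:,::-1])
E
```

```text
clock: 2.02
tcp_pos: [0.6793, -0.0337, 0.4629]
eef_rot: [0.252, 0.968, 0.0, -0.001]
ft_force: [-0.8, 0.1, 0.3]
width: 0.0005
gripper_force: 0.0
shifter frame mm 105.69204568879286 57.21828261655894 [ 0.67931563 -0.03366942  0.46286749] [-0.82330891  0.13149843  0.32329827]
```

View pics/z1.png

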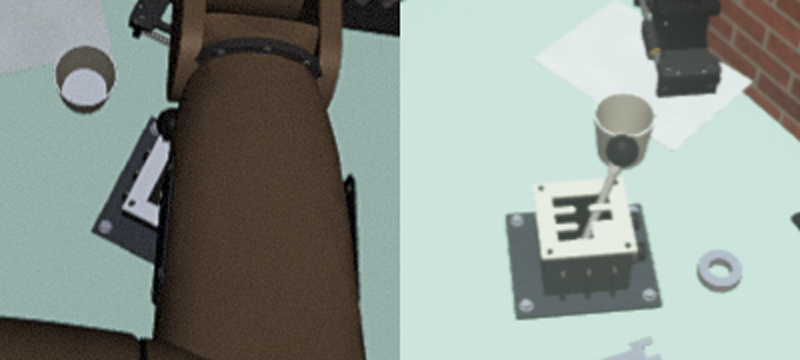

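The top view is blocked by the arm. The side view shows the shut fingers above and to the +x side of the knob (623,150 in the crop), clear of everything. Descending.

```bash
python3 -m creep '[{"x":4,"y":-5,"z":-40,"wx":0,"wy":0,"wz":0,"grip":1},{"x":4,"y":-5,"z":-80,"wx":0,"wy":0,"wz":0,"grip":1},{"x":4,"y":-5,"z":-105,"wx":0,"wy":0,"wz":0,"grip":1},{"x":4,"y":-5,"z":-118,"wx":0,"wy":0,"wz":0,"grip":1},{"x":4,"y":-5,"z":-118,"wx":0,"wy":0,"wz":0,"grip":1},{"x":4,"y":-5,"z":-118,"wx":0,"wy":0,"wz":0,"grip":1}]'; cat >> h.py <<'E'
def st():
    t=get_obs()['tcp_pos'];p=[.55914,-.03207,-.5095];f=get_obs()['ft_force']
    c,s=np.cos(p[2]),np.sin(p[2]);d=t[:2]-p[:2];print("SHIFTER mm",np.round([(c*d[0]+s*d[1])*1e3,(-s*d[0]+c*d[1])*1e3,t[2]*1e3],1),"F",np.round([c*f[0]+s*f[1],-s*f[0]+c*f[1],f[2]],1))
E
python3 -c "from h import *;st()"
```

```text
clock: 2.62
tcp_pos: [0.683, -0.037, 0.3463]
eef_rot: [0.251, 0.968, 0.0, -0.0]
ft_force: [-0.1, -0.1, 0.8]
width: 0.0003
gripper_force: 0.0
SHIFTER mm [110.5  56.1 346.3] F [-0.  -0.1  0.8]
```

```bash
python3 -m creep '[{"x":-7,"y":4,"z":0,"wx":0,"wy":0,"wz":0,"grip":1},{"x":-12,"y":6.5,"z":0,"wx":0,"wy":0,"wz":0,"grip":1},{"x":-14,"y":7.5,"z":0,"wx":0,"wy":0,"wz":0,"grip":1},{"x":-14,"y":7.5,"z":0,"wx":0,"wy":0,"wz":0,"grip":1}]';python3 -c "from h import *;st()"
python3 -m creep '[{"x":-2,"y":1,"z":0,"wx":0,"wy":0,"wz":0,"grip":1},{"x":-4,"y":2,"z":0,"wx":0,"wy":0,"wz":0,"grip":1},{"x":-4,"y":2,"z":0,"wx":0,"wy":0,"wz":0,"grip":1}]';python3 -c "from h import *;st()"
python3 -m creep '[{"x":-2,"y":1,"z":0,"wx":0,"wy":0,"wz":0,"grip":1},{"x":-4,"y":2,"z":0,"wx":0,"wy":0,"wz":0,"grip":1},{"x":-4,"y":2,"z":0,"wx":0,"wy":0,"wz":0,"grip":1}]';python3 -c "from h import *;st()"
```

```text
clock: 2.95
tcp_pos: [0.6686, -0.03, 0.3471]
eef_rot: [0.251, 0.968, 0.0, 0.001]
ft_force: [0.0, -0.2, -0.1]
width: 0.0006
gripper_force: 0.0
SHIFTER mm [ 94.5  55.2 347.1] F [ 0.1 -0.2 -0.1]
clock: 3.2
tcp_pos: [0.6649, -0.0285, 0.346]
eef_rot: [0.252, 0.968, 0.0, -0.0]
ft_force: [0.4, -0.6, -0.4]
width: 0.0001
gripper_force: 0.0
SHIFTER mm [ 90.6  54.7 346. ] F [ 0.6 -0.3 -0.4]
clock: 3.45
tcp_pos: [0.6614, -0.0266, 0.3465]
eef_rot: [0.252, 0.968, 0.0, 0.001]
ft_force: [3.5, -1.0, 2.3]
width: 0.0003
gripper_force: 2.1
SHIFTER mm [ 86.6  54.6 346.5] F [3.6 0.8 2.3]
```

Contact came at the expected place (about 89 mm, at 3.6 N). Now I'll push along -x to neutral.

```bash
python3 -m creep '[{"x":-8,"y":4.5,"z":0,"wx":0,"wy":0,"wz":0,"grip":1},{"x":-16,"y":9,"z":0,"wx":0,"wy":0,"wz":0,"grip":1},{"x":-24,"y":13.5,"z":0,"wx":0,"wy":0,"wz":0,"grip":1},{"x":-32,"y":18,"z":0,"wx":0,"wy":0,"wz":0,"grip":1},{"x":-39,"y":22,"z":0,"wx":0,"wy":0,"wz":0,"grip":1},{"x":-43,"y":24,"z":0,"wx":0,"wy":0,"wz":0,"grip":1},{"x":-46,"y":25.5,"z":0,"wx":0,"wy":0,"wz":0,"grip":1},{"x":-46,"y":25.5,"z":0,"wx":0,"wy":0,"wz":0,"grip":1}]';python3 - <<'E'
from h import *
st()
b=imaging.grab_frame("side")[150:290,290:420]
cv2.imwrite("pics/z2.png",cv2.resize(b,None,fx=4,fy=4,interpolation=2)[:,:,::-1])
E
```

```text
clock: 4.12
tcp_pos: [0.6147, -0.0007, 0.3459]
eef_rot: [0.251, 0.968, 0.0, -0.0]
ft_force: [2.1, -1.1, 0.7]
width: 0.0004
gripper_force: 0.9
SHIFTER mm [ 33.2  54.5 345.9] F [2.4 0.1 0.7]
```

View pics/z2.png

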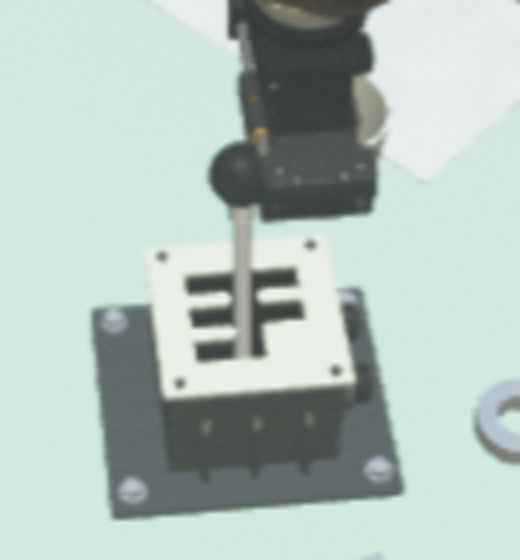

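The side view shows the lever upright along x in the cross channel, with the knob at (349,194) in full-frame pixels and the gripper's body behind it at right. I'll check the lean numerically.

```bash
python3 - <<'E'
from h import *
p=[.55914,-.03207,-.5095]
print(proj("side",toW(p,[[.033-.0375,.0545-.09,.234],[.033+.0375,.0545-.09,.234],[.033-.01,.0425,.156],[.043,.0425,.156]]))*4-[1160,600])
# bias of the start knob in side: use start residual
off=np.array([-.1,-.5])
print(least_squares(lambda q:proj("side",toW(p,knobL(*q)))[0]-off-[349.5,193.8],[.37,0]).x)
E
```

```text
[[254.26081729 230.28488318]
 [376.88963051 220.64610027]
 [275.05090405 211.59281991]
 [305.10660001 209.24598251]]
[ 0.37475115 -0.0032717 ]
```

Shift is about 0, so the lever is in neutral. Now I'll go round to the knob's +y side.

```bash
python3 -m creep '[{"x":14,"y":-8,"z":0,"wx":0,"wy":0,"wz":0,"grip":1},{"x":14,"y":-8,"z":0,"wx":0,"wy":0,"wz":0,"grip":1},{"x":27,"y":16,"z":0,"wx":0,"wy":0,"wz":0,"grip":1},{"x":40,"y":39,"z":0,"wx":0,"wy":0,"wz":0,"grip":1},{"x":40,"y":39,"z":0,"wx":0,"wy":0,"wz":0,"grip":1},{"x":18,"y":51,"z":0,"wx":0,"wy":0,"wz":0,"grip":1},{"x":-3,"y":63,"z":0,"wx":0,"wy":0,"wz":0,"grip":1},{"x":-3,"y":63,"z":0,"wx":0,"wy":0,"wz":0,"grip":1}]';python3 -c "from h import *;st()"
python3 -m creep '[{"x":-2,"y":-4,"z":0,"wx":0,"wy":0,"wz":0,"grip":1},{"x":-4,"y":-8,"z":0,"wx":0,"wy":0,"wz":0,"grip":1},{"x":-5,"y":-9,"z":0,"wx":0,"wy":0,"wz":0,"grip":1},{"x":-5,"y":-9,"z":0,"wx":0,"wy":0,"wz":0,"grip":1}]';python3 -c "from h import *;st()"
```

```text
clock: 4.83
tcp_pos: [0.6092, 0.0634, 0.3452]
eef_rot: [0.251, 0.968, -0.0, -0.002]
ft_force: [-0.0, 0.5, -0.4]
width: 0.0005
gripper_force: 0.0
SHIFTER mm [ -2.9 107.8 345.2] F [-0.3  0.4 -0.4]
clock: 5.17
tcp_pos: [0.6074, 0.0519, 0.3457]
eef_rot: [0.252, 0.968, -0.0, -0.0]
ft_force: [-0.1, 0.5, -1.4]
width: 0.0007
gripper_force: 0.0
SHIFTER mm [  1.2  96.9 345.7] F [-0.3  0.4 -1.4]
```

```bash
python3 -m creep '[{"x":-2,"y":-3.5,"z":0,"wx":0,"wy":0,"wz":0,"grip":1},{"x":-5,"y":-9,"z":0,"wx":0,"wy":0,"wz":0,"grip":1},{"x":-8,"y":-14,"z":0,"wx":0,"wy":0,"wz":0,"grip":1},{"x":-10,"y":-18,"z":0,"wx":0,"wy":0,"wz":0,"grip":1},{"x":-10,"y":-18,"z":0,"wx":0,"wy":0,"wz":0,"grip":1}]';python3 -c "from h import *;st()"
python3 -m creep '[{"x":-4,"y":-7,"z":0,"wx":0,"wy":0,"wz":0,"grip":1},{"x":-8,"y":-14,"z":0,"wx":0,"wy":0,"wz":0,"grip":1},{"x":-12,"y":-21,"z":0,"wx":0,"wy":0,"wz":0,"grip":1},{"x":-16,"y":-28.5,"z":0,"wx":0,"wy":0,"wz":0,"grip":1},{"x":-20,"y":-36,"z":0,"wx":0,"wy":0,"wz":0,"grip":1},{"x":-20,"y":-36,"z":0,"wx":0,"wy":0,"wz":0,"grip":1}]';python3 -c "from h import *;st()"
```

```text
clock: 5.58
tcp_pos: [0.5969, 0.0342, 0.3461]
eef_rot: [0.252, 0.968, 0.0, 0.0]
ft_force: [0.8, 2.6, 1.7]
width: 0.0006
gripper_force: 1.4
SHIFTER mm [  0.7  76.2 346.1] F [-0.6  2.7  1.7]
clock: 6.08
tcp_pos: [0.5764, -0.0024, 0.3457]
eef_rot: [0.252, 0.968, -0.0, -0.0]
ft_force: [0.3, 0.2, 0.8]
width: 0.0004
gripper_force: 0.4
SHIFTER mm [  0.6  34.3 345.7] F [0.1 0.3 0.8]
```

```bash
python3 -m creep '[{"x":-4,"y":-7,"z":0,"wx":0,"wy":0,"wz":0,"grip":1},{"x":-8,"y":-14,"z":0,"wx":0,"wy":0,"wz":0,"grip":1},{"x":-12,"y":-21,"z":0,"wx":0,"wy":0,"wz":0,"grip":1},{"x":-16,"y":-28.5,"z":0,"wx":0,"wy":0,"wz":0,"grip":1},{"x":-20,"y":-36,"z":0,"wx":0,"wy":0,"wz":0,"grip":1},{"x":-22.5,"y":-40,"z":0,"wx":0,"wy":0,"wz":0,"grip":1},{"x":-22.5,"y":-40,"z":0,"wx":0,"wy":0,"wz":0,"grip":1}]';python3 -c "from h import *;st()"
python3 -m creep '[{"x":-1.5,"y":-2.5,"z":0,"wx":0,"wy":0,"wz":0,"grip":1},{"x":-3,"y":-5,"z":0,"wx":0,"wy":0,"wz":0,"grip":1},{"x":-4.5,"y":-8,"z":0,"wx":0,"wy":0,"wz":0,"grip":1},{"x":-4.5,"y":-8,"z":0,"wx":0,"wy":0,"wz":0,"grip":1}]';python3 - <<'E'
from h import *
st()
b=imaging.grab_frame("side")[150:290,290:420]
cv2.imwrite("pics/z3.png",cv2.resize(b,None,fx=4,fy=4,interpolation=2)[:,:,::-1])
E
```

```text
clock: 6.67
tcp_pos: [0.5542, -0.042, 0.3457]
eef_rot: [0.252, 0.968, -0.0, -0.0]
ft_force: [-0.3, -1.3, -0.2]
width: 0.0006
gripper_force: 0.1
SHIFTER mm [  0.5 -11.1 345.7] F [ 0.4 -1.3 -0.2]
clock: 7.0
tcp_pos: [0.55, -0.0493, 0.3458]
eef_rot: [0.252, 0.968, 0.0, -0.0]
ft_force: [0.8, 1.7, -0.3]
width: 0.0003
gripper_force: 0.5
SHIFTER mm [  0.4 -19.5 345.8] F [-0.1  1.9 -0.3]
```

View pics/z3.png

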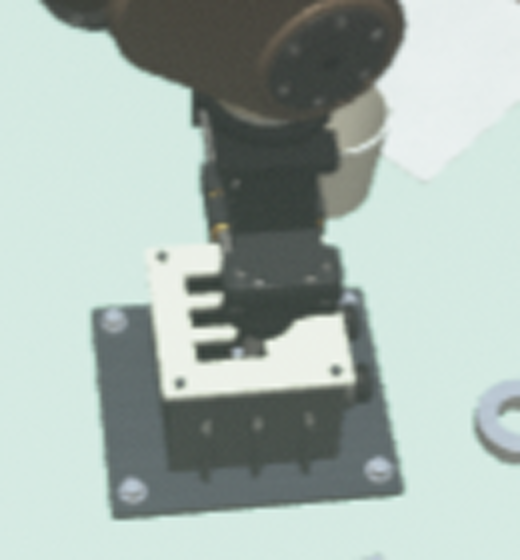

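In the side view the knob is mostly hidden behind the gripper body, with its underside at about (265,325) in the crop. The lever foot is at the reverse lane, so it needs a few mm more.

```bash
python3 -m creep '[{"x":-1,"y":-2,"z":0,"wx":0,"wy":0,"wz":0,"grip":1},{"x":-2,"y":-3.8,"z":0,"wx":0,"wy":0,"wz":0,"grip":1},{"x":-2,"y":-3.8,"z":0,"wx":0,"wy":0,"wz":0,"grip":1}]';python3 -c "from h import *;st()"
```

```text
clock: 7.3
tcp_pos: [0.5481, -0.053, 0.3458]
eef_rot: [0.252, 0.968, 0.0, -0.0]
ft_force: [0.9, 1.3, -0.5]
width: 0.0005
gripper_force: 0.6
SHIFTER mm [  0.6 -23.7 345.8] F [ 0.1  1.6 -0.5]
```

```bash
python3 -m creep '[{"x":8,"y":14,"z":0,"wx":0,"wy":0,"wz":0,"grip":1},{"x":8,"y":14,"z":0,"wx":0,"wy":0,"wz":0,"grip":1},{"x":30,"y":1,"z":0,"wx":0,"wy":0,"wz":0,"grip":1},{"x":53,"y":-11,"z":0,"wx":0,"wy":0,"wz":0,"grip":1},{"x":53,"y":-11,"z":0,"wx":0,"wy":0,"wz":0,"grip":1},{"x":41,"y":-33,"z":0,"wx":0,"wy":0,"wz":0,"grip":1},{"x":29,"y":-55,"z":0,"wx":0,"wy":0,"wz":0,"grip":1},{"x":29,"y":-55,"z":0,"wx":0,"wy":0,"wz":0,"grip":1}]';python3 - <<'E'
from h import *
st()
b=imaging.grab_frame("side")[150:290,290:420]
cv2.imwrite("pics/z4.png",cv2.resize(b,None,fx=4,fy=4,interpolation=2)[:,:,::-1])
E
```

```text
clock: 7.97
tcp_pos: [0.5755, -0.1103, 0.3456]
eef_rot: [0.252, 0.968, -0.0, -0.001]
ft_force: [-0.0, -0.0, 0.1]
width: 0.0003
gripper_force: 0.0
SHIFTER mm [ 52.5 -60.3 345.6] F [ 0.  -0.   0.1]
```

View pics/z4.png

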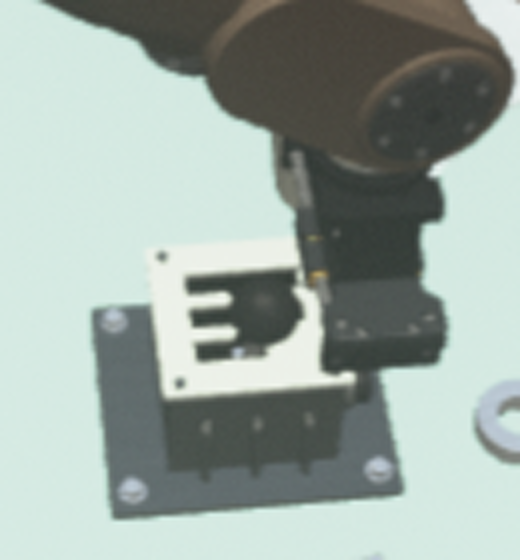

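The knob is seen clearly at (267,309) in the crop, i.e. (357,227) in the full frame. I'll check its lean.

```bash
python3 - <<'E'
from h import *
p=[.55914,-.03207,-.5095]
print(least_squares(lambda q:proj("side",toW(p,knobL(*q)))[0]-[-.1,-.5]-[356.75,227.25],[-.37,0]).x)
E
python3 -m creep '[{"x":-7,"y":4,"z":0,"wx":0,"wy":0,"wz":0,"grip":1},{"x":-14,"y":8,"z":0,"wx":0,"wy":0,"wz":0,"grip":1},{"x":-18,"y":10,"z":0,"wx":0,"wy":0,"wz":0,"grip":1},{"x":-21,"y":12,"z":0,"wx":0,"wy":0,"wz":0,"grip":1},{"x":-23,"y":13,"z":0,"wx":0,"wy":0,"wz":0,"grip":1},{"x":-25,"y":14,"z":0,"wx":0,"wy":0,"wz":0,"grip":1},{"x":-25,"y":14,"z":0,"wx":0,"wy":0,"wz":0,"grip":1}]';python3 -c "from h import *;st()"
```

```text
[-0.34302222  0.01749719]
clock: 8.6
tcp_pos: [0.5521, -0.0935, 0.3461]
eef_rot: [0.251, 0.968, 0.0, 0.0]
ft_force: [2.4, -0.7, 1.0]
width: 0.0008
gripper_force: 1.1
SHIFTER mm [ 23.8 -57.1 346.1] F [2.4 0.6 1. ]
```

```bash
python3 -m creep '[{"x":-3,"y":1.5,"z":0,"wx":0,"wy":0,"wz":0,"grip":1},{"x":-6,"y":3,"z":0,"wx":0,"wy":0,"wz":0,"grip":1},{"x":-9,"y":5,"z":0,"wx":0,"wy":0,"wz":0,"grip":1},{"x":-12,"y":6.5,"z":0,"wx":0,"wy":0,"wz":0,"grip":1},{"x":-12,"y":6.5,"z":0,"wx":0,"wy":0,"wz":0,"grip":1}]';python3 -c "from h import *;st()"
```

```text
clock: 9.02
tcp_pos: [0.5396, -0.087, 0.3458]
eef_rot: [0.252, 0.968, 0.0, -0.0]
ft_force: [1.7, 0.2, 0.6]
width: 0.0004
gripper_force: 0.9
SHIFTER mm [  9.7 -57.5 345.8] F [1.3 1.  0.6]
```

```bash
python3 -m creep '[{"x":-5,"y":3,"z":0,"wx":0,"wy":0,"wz":0,"grip":1},{"x":-10,"y":5.5,"z":0,"wx":0,"wy":0,"wz":0,"grip":1},{"x":-15,"y":8,"z":0,"wx":0,"wy":0,"wz":0,"grip":1},{"x":-19,"y":10.5,"z":0,"wx":0,"wy":0,"wz":0,"grip":1},{"x":-23,"y":12.5,"z":0,"wx":0,"wy":0,"wz":0,"grip":1},{"x":-25,"y":14,"z":0,"wx":0,"wy":0,"wz":0,"grip":1},{"x":-25,"y":14,"z":0,"wx":0,"wy":0,"wz":0,"grip":1}]';python3 -c "from h import *;st()"
python3 -m creep '[{"x":-1,"y":0.5,"z":0,"wx":0,"wy":0,"wz":0,"grip":1},{"x":-2,"y":1,"z":0,"wx":0,"wy":0,"wz":0,"grip":1},{"x":-2,"y":1,"z":0,"wx":0,"wy":0,"wz":0,"grip":1}]';python3 -c "from h import *;st()"
python3 -m creep '[{"x":-1,"y":0.5,"z":0,"wx":0,"wy":0,"wz":0,"grip":1},{"x":-1.6,"y":0.9,"z":0,"wx":0,"wy":0,"wz":0,"grip":1},{"x":-1.6,"y":0.9,"z":0,"wx":0,"wy":0,"wz":0,"grip":1}]';python3 -c "from h import *;st()"
```

```text
clock: 9.6
tcp_pos: [0.5147, -0.0731, 0.3459]
eef_rot: [0.252, 0.968, 0.0, -0.0]
ft_force: [0.7, -1.1, -0.9]
width: 0.0003
gripper_force: 0.7
SHIFTER mm [-18.8 -57.5 345.9] F [ 1.2 -0.6 -0.9]
clock: 9.85
tcp_pos: [0.5132, -0.0724, 0.3458]
eef_rot: [0.252, 0.968, 0.0, 0.0]
ft_force: [2.1, -0.6, -1.0]
width: 0.0003
gripper_force: 1.1
SHIFTER mm [-20.5 -57.6 345.8] F [ 2.1  0.6 -1. ]
clock: 10.1
tcp_pos: [0.5115, -0.0714, 0.3458]
eef_rot: [0.252, 0.968, 0.0, -0.0]
ft_force: [2.2, -1.3, -2.0]
width: 0.0002
gripper_force: 1.2
SHIFTER mm [-22.4 -57.6 345.8] F [ 2.5 -0.  -2. ]
```

```bash
for i in 1; do python3 -m creep '[{"x":-0.5,"y":0.3,"z":0,"wx":0,"wy":0,"wz":0,"grip":1},{"x":-0.9,"y":0.5,"z":0,"wx":0,"wy":0,"wz":0,"grip":1},{"x":-0.9,"y":0.5,"z":0,"wx":0,"wy":0,"wz":0,"grip":1}]'; done >/dev/null;python3 -c "from h import *;st()"
python3 -m creep '[{"x":-0.5,"y":0.3,"z":0,"wx":0,"wy":0,"wz":0,"grip":1},{"x":-0.9,"y":0.5,"z":0,"wx":0,"wy":0,"wz":0,"grip":1},{"x":-0.9,"y":0.5,"z":0,"wx":0,"wy":0,"wz":0,"grip":1}]' >/dev/null;python3 -c "from h import *;st()"
```

```text
SHIFTER mm [-23.4 -57.6 345.8] F [ 1.5 -0.5 -1.8]
SHIFTER mm [-24.4 -57.6 345.8] F [ 1.7  0.4 -2. ]
```

```bash
python3 -m creep '[{"x":11,"y":-6,"z":0,"wx":0,"wy":0,"wz":0,"grip":1},{"x":22,"y":-12,"z":0,"wx":0,"wy":0,"wz":0,"grip":1},{"x":22,"y":-12,"z":0,"wx":0,"wy":0,"wz":0,"grip":1},{"x":22,"y":-12,"z":40,"wx":0,"wy":0,"wz":0,"grip":1},{"x":22,"y":-12,"z":80,"wx":0,"wy":0,"wz":0,"grip":1},{"x":22,"y":-12,"z":120,"wx":0,"wy":0,"wz":0,"grip":1},{"x":22,"y":-12,"z":120,"wx":0,"wy":0,"wz":0,"grip":1}]'
python3 -m creep '[{"x":0,"y":240,"z":20,"wx":0,"wy":0,"wz":0,"grip":1},{"x":0,"y":240,"z":20,"wx":0,"wy":0,"wz":0,"grip":1},{"x":0,"y":240,"z":20,"wx":0,"wy":0,"wz":0,"grip":1},{"x":0,"y":240,"z":20,"wx":0,"wy":0,"wz":0,"grip":1},{"x":0,"y":240,"z":20,"wx":0,"wy":0,"wz":0,"grip":1},{"x":0,"y":240,"z":20,"wx":0,"wy":0,"wz":0,"grip":1},{"x":0,"y":240,"z":20,"wx":0,"wy":0,"wz":0,"grip":1},{"x":0,"y":240,"z":20,"wx":0,"wy":0,"wz":0,"grip":1}]'
python3 - <<'E'
from h import *
st()
a=imaging.grab_frame("top")[110:270,290:450];b=imaging.grab_frame("side")[150:310,290:450]
cv2.imwrite("pics/z5.png",cv2.resize(np.hstack([a,b]),None,fx=2.5,fy=2.5,interpolation=2)[:,:,::-1])
E
```

```text
clock: 11.18
tcp_pos: [0.5313, -0.0821, 0.4728]
eef_rot: [0.252, 0.968, -0.0, 0.005]
ft_force: [0.5, 1.0, -0.3]
width: 0.0005
gripper_force: 0.0
clock: 11.85
tcp_pos: [0.5309, 0.159, 0.4856]
eef_rot: [0.25, 0.968, -0.0, -0.0]
ft_force: [0.3, -0.9, -0.2]
width: 0.0005
gripper_force: 0.0
SHIFTER mm [-117.9  153.1  485.6] F [ 0.7 -0.7 -0.2]
```

View pics/z5.png

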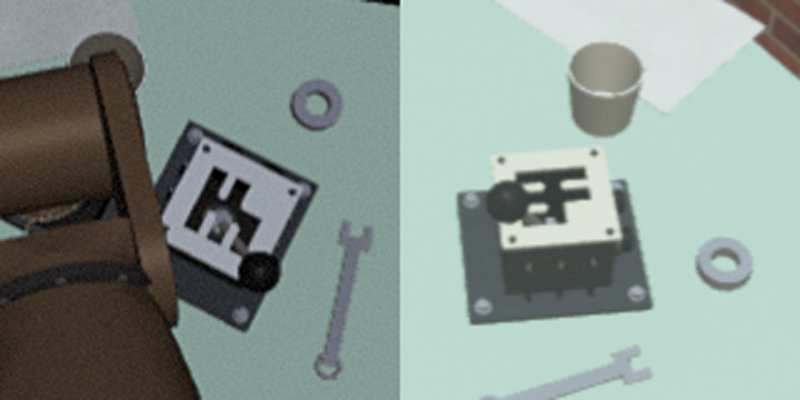

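The lever now leans into the reverse corner. The knob is at (259,271) in the top crop and (507,202) in the side crop, and the bearing, wrench and tub look untouched. I'll check the joint values.

```bash
python3 - <<'E'
from h import *
p=[.55914,-.03207,-.5095]
kt=np.array([259,271])/2.5+[290,110]; ks=(np.array([507,202])-[400,0])/2.5+[290,150]
f=lambda q:np.r_[proj("top",toW(p,knobL(*q)))[0]-[.3,-.1]-kt,proj("side",toW(p,knobL(*q)))[0]-[-.1,-.5]-ks]
s=least_squares(f,[-.37,-.3]);print(s.x,s.fun)
f1=lambda sh:f([-.36,sh]);print([ (sh,np.round(f1(sh),1)) for sh in(-.32,-.345,-.365)])
E
```

```text
[-0.34600764 -0.35667388] [ 0.07232648  0.3655467   0.21189766 -0.25623464]
[(-0.32, array([ 2. , -1.1,  2.5,  0.1])), (-0.345, array([1.1, 0.2, 1. , 0.4])), (-0.365, array([ 0.4,  1.2, -0.2,  0.6]))]
```

Vision gives shift -0.357 and select -0.346, and the finger position agrees at about -0.36. Both are inside the limits, so I'm handing in.

```bash
python3 -c "from cell import close_job;print(close_job())"
```

```text
the job is handed in; nothing more can be done
None
```

The lever is fully home in reverse (camera estimate: shift -0.357, select -0.346 rad) and the job is handed in; it was only pushed with the shut fingers, readings stayed under 4 N, and the wrench, bearing and tub looked unmoved (the can was out of the last view, but the arm never went near it after the start).

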